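Put the mixed-up hole saws back on their own parking blocks

ROBOT

A 6-joint arm with a two-finger parallel gripper is mounted at the origin on the work surface. World frame = base frame: x ahead of the robot, y to its left, z up, the work surface at z = 0. Lengths are in m, angles in degrees, forces in N, time in s.
With the tool pointing down it reaches from about 0.375 to 0.825 m from the base axis. Payload 5.5 kg.
Tool frame: the origin (TCP) lies at the very end of the fingers, on their centre line; the grasp point (between the pads) lies 19 mm behind it; y points along the fingers, x is the direction in which the jaws open and shut, and the axes are right-handed (so a half turn about y gives the same grasp; the last joint's range is limited). The gripper opens to 85 mm and grips with 20 to 120 N. Pads are 22 mm wide; open, the fingers measure 114 mm over their backs; the gripper's body (76 mm by 85 mm) begins 54 mm behind the grasp point. The pads swing forward as they close: fully open they stand 13 mm farther back than shut.
Start: joints at [-76.891, 17.962, -2.699, 69.339, 0, 90], TCP at [0.136, -0.584, 0.231] pointing down, gripper open.
Joint ranges: [-152.73, 152.73], [-39.44, 99.34], [-58.76, 71.6], [-118.89, 123.64], [-81.53, 83.1], [-180, 180]. Speed limits (degrees/s): [136.94, 136.94, 172.46, 180, 180, 180].

INTERFACE

Orientations are given as a 3x3 rotation matrix whose columns are the frame's x, y, z axes.
In Python, from rig import env gives the robot as it stands.
- The arm moves only by the shell command python3 -m handwheel 'ROWS'. ROWS is JSON, one flat list of numbers, 5 for each row, row after row: the opening, from 0 (shut) to 1 (fully open), then the shift along the tool's x, y, z in mm, then the turn about the tool's y in degrees. A call has 1 to 5 rows; each row shifts and turns the commanded pose from where the row before left it, along the tool's axes as they then stand; what a row does not reach is not made up. A row lasts 1/8 s, in which the tool goes at most 62.5 mm and 10.7 degrees, less where a joint would pass 70% of its speed; a pose out of reach is approached as far as the arm can. A call with a gripper value outside its range is refused whole. The fingers move at their own pace and stop on an object; the grip force is fixed at half the most. Time passes only in rows, so rows that do not move let the fingers close. It gives the time, the measured TCP pose, the force and the opening at its end, in the units of the state.
- env.get_state(): the state, without advancing time (a new reading comes with each control period).
- env.read_camera(name): name is "side" or "top" or "wrist"; returns a dict with "img" (384x512x3 uint8, red, green, blue), "fx", "fy", "cx", "cy" (pixels), "rvec" (rotation vector, rad) and "tvec" (3), from world to camera coordinates, as OpenCV has them; the wrist camera has in their place "T_tool_cam" (4x4, takes a point from camera to tool coordinates, whose origin is the TCP and whose axes are the tool frame's). Camera axes: x right, y down, z forward; pixel columns grow to the right and rows downward; lengths in m; the calibration is good to about 2 mm. A picture is of the moment at which its call begins: read the wrist's pose just before it. There is no depth.
- env.sign_off(): hands the job in, once; it reports no verdict.
The state is a dict: "t": time; "qpos": joint angles; "qvel": joint speeds; "tau": joint torques, N m; "tcp_pos": TCP position; "ee_rot": TCP orientation; "ft_force": force on the tool from outside, world axes, zero at the start; "torque": the same for the moment, N m; "width": finger opening in m.
Only numpy, scipy, OpenCV 4.12 (cv2) and the standard library are available. Lean on these libraries where they do the work, as an engineer would, in place of code of your own. Each camera call takes 0.05 s, during which the arm holds its last target.

TASK

The class has put the four hole saws beside the pillar drill back on each other's parking blocks. Swap them round so that every saw stands upright, teeth down, over the dowel in the middle of the block of its own colour, using the bare spare block to park a saw on the way. Never stand or drop a saw on the bench top, which would dull its teeth, and never tip one over.

Things in the scene. Friction and masses are not known exactly. Their poses are not given: they have to be found in the camera images.
- saw_red: red hole saw: an upturned steel cup, outside diameter 38 mm, wall 3 mm, 48 mm tall overall, open below with steel teeth round the rim, red-painted side and closed top with a steel boss (25 mm across) in the middle; stands loose, teeth down. Origin: centre of the tooth rim (underside); z up through the closed top. Turning about z does not matter. 0.07 to 0.2 kg.
- saw_blue: blue hole saw: an upturned steel cup, outside diameter 46 mm, wall 3 mm, 48 mm tall overall, open below with steel teeth round the rim, blue-painted side and closed top with a steel boss (25 mm across) in the middle; stands loose, teeth down. Origin: centre of the tooth rim (underside); z up through the closed top. Turning about z does not matter. 0.07 to 0.2 kg.
- saw_yellow: yellow hole saw: an upturned steel cup, outside diameter 54 mm, wall 3 mm, 48 mm tall overall, open below with steel teeth round the rim, yellow-painted side and closed top with a steel boss (25 mm across) in the middle; stands loose, teeth down. Origin: centre of the tooth rim (underside); z up through the closed top. Turning about z does not matter. 0.07 to 0.2 kg.
- saw_green: green hole saw: an upturned steel cup, outside diameter 62 mm, wall 3 mm, 48 mm tall overall, open below with steel teeth round the rim, green-painted side and closed top with a steel boss (25 mm across) in the middle; stands loose, teeth down. Origin: centre of the tooth rim (underside); z up through the closed top. Turning about z does not matter. 0.07 to 0.2 kg.
- block_red: parking block of the red saw: square plywood block 92 x 92 mm, 20 mm thick, its top painted red with a white outline ring 38 mm across, fixed to the bench; from the middle of the top stands a wooden dowel 14 mm thick and 26 mm tall with a tapered end, which goes up inside a saw. Every saw fits loosely over every dowel. Origin: centre of the block's underside; x and y along its edges, z up.
- block_blue: parking block of the blue saw: square plywood block 92 x 92 mm, 20 mm thick, its top painted blue with a white outline ring 46 mm across, fixed to the bench; from the middle of the top stands a wooden dowel 14 mm thick and 26 mm tall with a tapered end, which goes up inside a saw. Every saw fits loosely over every dowel. Origin: centre of the block's underside; x and y along its edges, z up.
- block_yellow: parking block of the yellow saw: square plywood block 92 x 92 mm, 20 mm thick, its top painted yellow with a white outline ring 54 mm across, fixed to the bench; from the middle of the top stands a wooden dowel 14 mm thick and 26 mm tall with a tapered end, which goes up inside a saw. Every saw fits loosely over every dowel. Origin: centre of the block's underside; x and y along its edges, z up.
- block_green: parking block of the green saw: square plywood block 92 x 92 mm, 20 mm thick, its top painted green with a white outline ring 62 mm across, fixed to the bench; from the middle of the top stands a wooden dowel 14 mm thick and 26 mm tall with a tapered end, which goes up inside a saw. Every saw fits loosely over every dowel. Origin: centre of the block's underside; x and y along its edges, z up.
- block_spare: spare parking block: the same block and dowel in bare unpainted plywood, with no saw of its own; free at the start. 92 x 92 mm, 20 mm thick, dowel 14 mm thick and 26 mm tall, fixed to the bench. Origin: centre of the underside; z up.
Things that resemble listed ones, but are neither listed nor needed, are in the scene too. Leave any pink look-alike of the saw_green alone.

How it is judged (in metres and radians):
On the way:
1. a saw is parked upright over the dowel of the spare block (((horizontal distance between saw_red and block_spare below 0.02 m and z of saw_red in the frame of block_spare between 0.016 and 0.025 m and angle between saw_red's own z axis and vertical below 0.1 rad) or (horizontal distance between saw_blue and block_spare below 0.02 m and z of saw_blue in the frame of block_spare between 0.016 and 0.025 m and angle between saw_blue's own z axis and vertical below 0.1 rad) or (horizontal distance between saw_yellow and block_spare below 0.02 m and z of saw_yellow in the frame of block_spare between 0.016 and 0.025 m and angle between saw_yellow's own z axis and vertical below 0.1 rad) or (horizontal distance between saw_green and block_spare below 0.02 m and z of saw_green in the frame of block_spare between 0.016 and 0.025 m and angle between saw_green's own z axis and vertical below 0.1 rad))), for 0.2 s.
At the end, for the whole second after the job is handed in: each of the four saws stands on the block of its own colour, teeth down on the block's top with the dowel inside it, its centre within 15 mm of the block's centre, upright within 0.1 rad, released and at rest (horizontal distance between saw_red and block_red below 0.015 m and z of saw_red in the frame of block_red between 0.016 and 0.025 m and angle between each of saw_red, saw_blue, saw_yellow, saw_green's own z axis and vertical below 0.1 rad and linear speed of each of saw_red, saw_blue, saw_yellow, saw_green below 0.02 m/s and horizontal distance between saw_blue and block_blue below 0.015 m and z of saw_blue in the frame of block_blue between 0.016 and 0.025 m and horizontal distance between saw_yellow and block_yellow below 0.015 m and z of saw_yellow in the frame of block_yellow between 0.016 and 0.025 m and horizontal distance between saw_green and block_green below 0.015 m and z of saw_green in the frame of block_green between 0.016 and 0.025 m); the robot touches nothing.
It fails at once if a saw stands on the bench top (the centre of its tooth rim lower than 10 mm above the bench) (height (world z) of any of saw_red, saw_blue, saw_yellow, saw_green below 0.01 m).
It fails at once if a saw is tipped over (more than 1 rad) (angle between any of saw_red, saw_blue, saw_yellow, saw_green's own z axis and vertical above 1 rad).
It also fails if it takes over 128 s, if anything falls off the work surface, if the arm or the gripper's body presses on something with over 40 N, if the wrist force passes 120 N, or if a joint passes its speed limit or range.

## Working session

There is one attempt and no reset: what is moved stays moved. The work goes in short steps, Python scripts to look and compute and a shell command to move; the robot and the scene stay as the last step left them, time stands still between calls to the robot, and variables do not carry over. Pictures are saved under pics/ and viewed, and the job is handed in when it is done.

```bash
ls; mkdir -p pics; python3 - <<'E'
from rig import env
import cv2
s=env.get_state(); print(s['t'],s['tcp_pos'],s['ee_rot'],s['width'])
for n in ['side','top','wrist']:
    r=env.read_camera(n); cv2.imwrite(f'pics/{n}0.png',r['img'][:,:,::-1])
    print(n,{k:v for k,v in r.items() if k!='img'})
E
```

```text
pics
0.0 [ 0.13595693 -0.58381537  0.23044553] [[ 2.26832895e-01 -3.83341173e-04  9.73933617e-01]
 [-9.73932269e-01  1.62080559e-03  2.26833218e-01]
 [-1.66551157e-03 -9.99998613e-01 -5.69631437e-06]] 0.08554917527556151
side {'fx': 471.381726327834, 'fy': 471.381726327834, 'cx': 248.35707608297938, 'cy': 187.01202791602879, 'rvec': array([ 0.75668177, -2.37841298,  1.35199015]), 'tvec': array([0.42256312, 0.19070625, 0.75313351])}
top {'fx': 473.6840353468593, 'fy': 473.6840353468593, 'cx': 257.53289285671895, 'cy': 186.53106997788595, 'rvec': array([ 2.11376207, -2.13973764,  0.21651026]), 'tvec': array([0.00575965, 0.50264362, 1.08565964])}
wrist {'fx': 289.23439066526, 'fy': 289.23439066526, 'cx': 259.82623740874226, 'cy': 190.65964225958498, 'T_tool_cam': array([[ 9.99999274e-01,  2.42501741e-04,  1.18067148e-03,
         9.71216973e-05],
       [-1.06815256e-03, -2.75532773e-01,  9.61291085e-01,
        -1.42724942e-01],
       [ 5.58428448e-04, -9.61291648e-01, -2.75532314e-01,
         6.99239274e-02],
       [ 0.00000000e+00,  0.00000000e+00,  0.00000000e+00,
         1.00000000e+00]])}
```

View pics/top0.png

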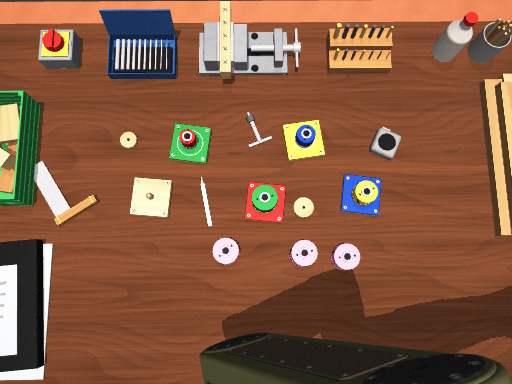

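View pics/side0.png

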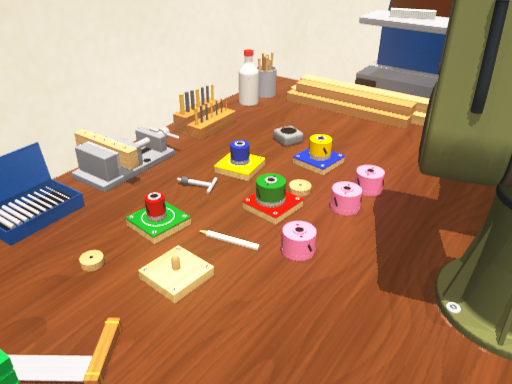

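View pics/wrist0.png

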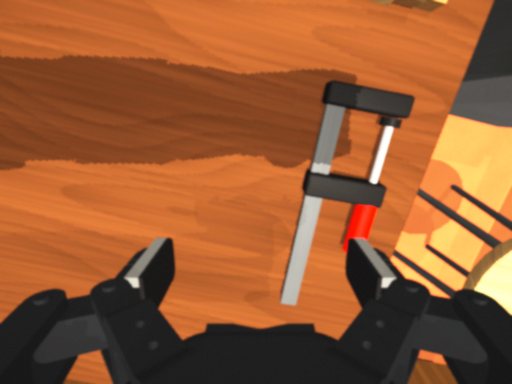

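Top view: red saw (187,137) is on the green block (190,143). Blue saw (306,134) is on yellow (304,140). Green saw (265,198) is on red (265,202). Yellow saw (367,191) is on blue (361,195). The bare spare block is at (151,197). The three pink cups at (226,250), (304,252) and (347,256) stand on the bench and are the look-alikes. I'll enlarge to measure and confirm.

```bash
python3 - <<'E'
import cv2
a=cv2.imread('pics/top0.png')
c=a[110:230,120:390]
c=cv2.resize(c,None,fx=2.96,fy=2.96,interpolation=cv2.INTER_CUBIC)
cv2.imwrite('pics/top0c.png',c);print(c.shape)
for i,(x,y) in enumerate([(120,165),(160,115),(235,170),(275,110),(332,163)]):
    pass
t=[cv2.resize(a[y:y+60,x:x+60],(260,260),interpolation=cv2.INTER_CUBIC) for x,y in [(120,165),(160,112),(235,172),(275,110),(332,163)]]
t.append(t[0]*0)
import numpy as np
cv2.imwrite('pics/top0t.png',np.vstack([np.hstack(t[:3]),np.hstack(t[3:])]))
E
```

```text
(355, 799, 3)
```

View pics/top0t.png

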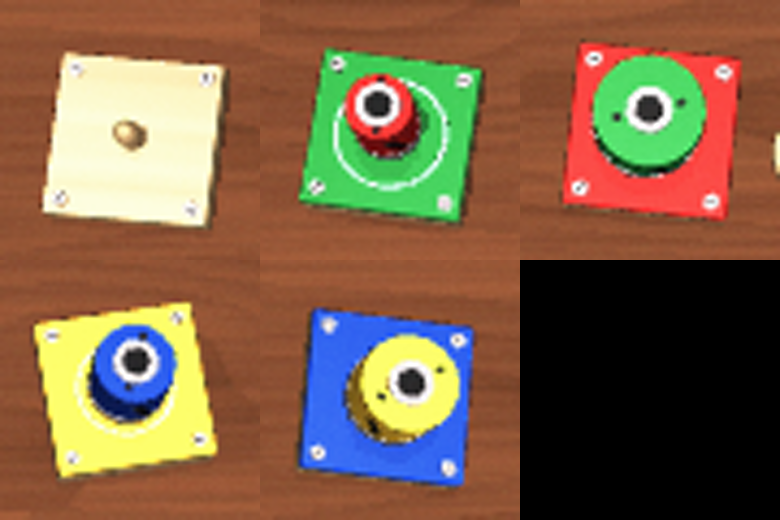

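The tiles confirm the pairing: each saw has its colour on the side, a steel boss and stands on a block. Pixels to world next.

```bash
cat > h.py <<'E'
import numpy as np, cv2
def ray(cam,uv,z):
    R,_=cv2.Rodrigues(np.array(cam['rvec'])); t=np.array(cam['tvec'])
    K=np.array([[cam['fx'],0,cam['cx']],[0,cam['fy'],cam['cy']],[0,0,1]])
    d=R.T@np.linalg.solve(K,np.array([uv[0],uv[1],1.])); c=-R.T@t
    return c+d*(z-c[2])/d[2]
def proj(cam,p):
    K=np.array([[cam['fx'],0,cam['cx']],[0,cam['fy'],cam['cy']],[0,0,1]])
    return cv2.projectPoints(np.array([p],float),np.array(cam['rvec']),np.array(cam['tvec']),K,None)[0].ravel()
def wristray(cam,st,uv,z):
    K=np.array([[cam['fx'],0,cam['cx']],[0,cam['fy'],cam['cy']],[0,0,1]])
    T=cam['T_tool_cam'];R=np.array(st['ee_rot']);p=np.array(st['tcp_pos'])
    d=R@T[:3,:3]@np.linalg.solve(K,np.array([uv[0],uv[1],1.])); c=p+R@T[:3,3]
    return c+d*(z-c[2])/d[2]
E
python3 - <<'E'
from rig import env
from h import *
cam=env.read_camera('top')
import math
def px(t,org,off): return (org[0]+(t[0]-off[0]+.5)/(13/3)-.5, org[1]+(t[1]-off[1]+.5)/(13/3)-.5)
B={'spare':([(65,53),(223,67),(207,226),(42,211)],(120,165),(0,0),None),
'green':([(327,50),(481,69),(460,220),(300,200)],(160,112),(260,0),(377,104)),
'red':([(583,43),(741,60),(725,218),(563,203)],(235,172),(520,0),(649,108)),
'yellow':([(34,324),(190,304),(216,454),(60,476)],(275,110),(0,260),(135,360)),
'blue':([(313,308),(473,327),(461,487),(299,467)],(332,163),(260,260),(411,382))}
for n,(cs,o,off,s) in B.items():
    P=np.array([ray(cam,px(c,o,off),.02)[:2] for c in cs]); c=P.mean(0)
    e=[np.linalg.norm(P[i]-P[(i+1)%4])*1e3 for i in range(4)]
    print(n,c.round(4),np.round(e,1),'r',round(np.linalg.norm(c),3), 'saw',None if s is None else ray(cam,px(s,o,off),.068).round(4)[:2])
E
```

```text
spare [0.486  0.2602] [90.  90.8 92.6 90.6] r 0.551 saw None
green [0.6216 0.166 ] [90.2 90.6 92.3 90.6] r 0.643 saw [0.625  0.1682]
red [ 0.4702 -0.0192] [90.1 90.5 90.9 91.9] r 0.471 saw [ 0.4748 -0.0158]
yellow [ 0.6271 -0.1174] [92.  91.1 90.9 92. ] r 0.638 saw [ 0.6295 -0.1179]
blue [ 0.4862 -0.2538] [91.6 92.5 91.4 92.2] r 0.548 saw [ 0.4858 -0.2562]
```

Block edges measure 90–92 mm, as they should, and every target is within reach. Next I turn the tool so that tool x = world x, tool z = world y and tool y = down.

```bash
python3 -m handwheel '[1,0,0,0,-10, 1,0,0,0,-10, 1,0,0,0,-10, 1,0,0,0,-10, 1,0,0,0,-10]'; python3 -m handwheel '[1,0,0,0,-10, 1,0,0,0,-10, 1,0,0,0,-6.9, 1,0,0,0,0]'; python3 - <<'E'
from rig import env
s=env.get_state(); print(s['t'],s['tcp_pos'],s['ee_rot'].round(3),s['qpos'])
E
```

```text
t: 0.82
tcp_pos: [0.1361, -0.5842, 0.231]
ee_rot: [[0.894, -0.0, 0.447], [-0.447, 0.0, 0.894], [-0.0, -1.0, 0.0]]
ft_force: [0.1, -0.1, -0.1]
width: 0.0854
t: 1.32
tcp_pos: [0.1361, -0.5842, 0.2311]
ee_rot: [[1.0, -0.0, 0.001], [-0.001, 0.0, 1.0], [-0.0, -1.0, 0.0]]
ft_force: [0.2, -0.0, -1.0]
width: 0.085
1.325 [ 0.13606548 -0.5842055   0.23106977] [[ 1.    -0.     0.001]
 [-0.001  0.     1.   ]
 [-0.    -1.     0.   ]] [-7.68890859e+01  1.79734854e+01 -2.71322657e+00  6.93398702e+01
 -1.20414854e-04  1.31758695e+01]
```

```bash
python3 -m handwheel '[1,44,0,41,0, 1,44,0,41,0, 1,44,0,41,0, 1,44,0,41,0, 1,44,0,41,0]'; python3 -m handwheel '[1,44,0,41,0, 1,44,0,41,0, 1,42,0,21,0, 1,0,0,0,0]'; python3 - <<'E'
from rig import env
import cv2
s=env.get_state(); print(s['t'],s['tcp_pos'],s['ee_rot'].round(3))
cv2.imwrite('pics/w1.png',env.read_camera('wrist')['img'][:,:,::-1])
E
```

```text
t: 1.95
tcp_pos: [0.3573, -0.3779, 0.2314]
ee_rot: [[1.0, 0.0, 0.003], [-0.003, -0.0, 1.0], [0.0, -1.0, -0.0]]
ft_force: [1.5, -0.8, -0.0]
width: 0.0853
t: 2.45
tcp_pos: [0.4884, -0.2745, 0.231]
ee_rot: [[1.0, 0.001, -0.002], [0.002, 0.0, 1.0], [0.001, -1.0, 0.0]]
ft_force: [-1.4, 0.8, -0.6]
width: 0.0858
2.45 [ 0.48840106 -0.27454211  0.23099855] [[ 1.     0.001 -0.002]
 [ 0.002  0.     1.   ]
 [ 0.001 -1.     0.   ]]
```

View pics/w1.png

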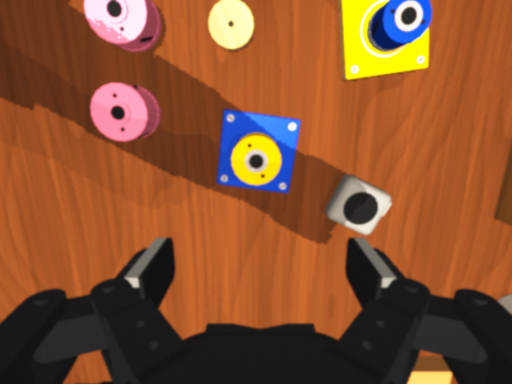

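The wrist view shows the yellow saw's boss at (256,161) on the blue block. A square grey object at (360,205) sits to its +x side, to be watched.

```bash
python3 - <<'E'
from rig import env
from h import *
s=env.get_state();cam=env.read_camera('wrist')
print(s['tcp_pos'], wristray(cam,s,(256.5,161),.068),wristray(cam,s,(409,16),.068))
P=np.array([wristray(cam,s,p,.02) for p in [(223,111),(300,119),(293,194),(217,186)]]);print(P.mean(0),np.linalg.norm(P[0]-P[2])/2**.5)
for p in [(330,210),(375,232),(391,190),(350,175)]: print(wristray(cam,s,p,.03)[:2])
E
```

```text
[ 0.48677755 -0.2754506   0.23097072] [ 0.48325902 -0.26064426  0.068     ] [ 0.6263644  -0.12311664  0.068     ]
[ 0.48490558 -0.2604321   0.02      ] 0.09433280288117353
[ 0.57538451 -0.32979448]
[ 0.63547825 -0.35980486]
[ 0.64895807 -0.30345841]
[ 0.59663153 -0.28454579]
```

Wrist and top disagree by about 5 mm in y. I'll use the side camera as a tie-breaker.

```bash
python3 - <<'E'
import cv2,numpy as np
a=cv2.imread('pics/side0.png')
t=[cv2.resize(a[y:y+60,x:x+65],(260,240),interpolation=cv2.INTER_CUBIC) for x,y in [(138,242),(125,185),(240,165),(210,130),(288,125)]]
t.append(t[0]*0)
cv2.imwrite('pics/side0t.png',np.vstack([np.hstack(t[:3]),np.hstack(t[3:])]))
from rig import env
r=env.read_camera('top');i=r['img'][:,:,::-1]
w=cv2.imread('pics/w1.png')
cv2.imwrite('pics/w1c.png',np.hstack([cv2.resize(w[95:205,205:315],(440,440),interpolation=cv2.INTER_CUBIC)]))
E
```

```text
(no output)
```

View pics/side0t.png

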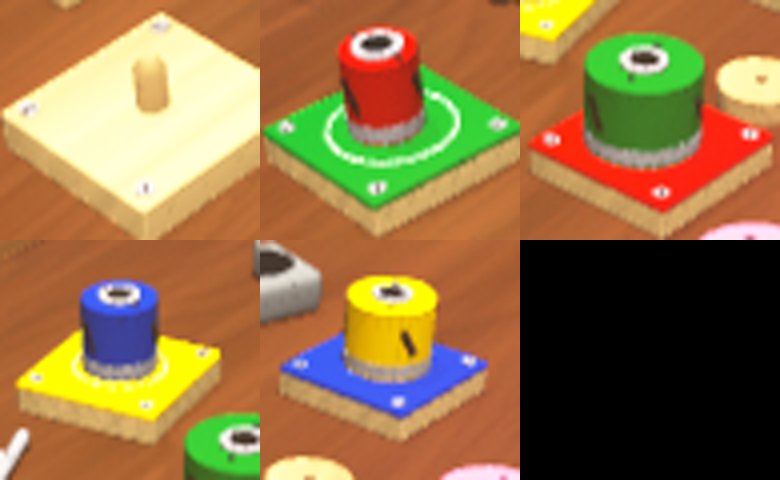

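View pics/w1c.png

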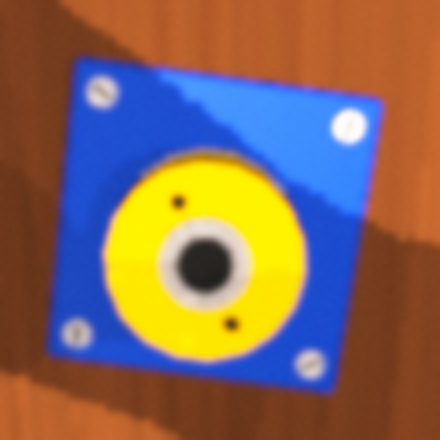

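```bash
python3 - <<'E'
from rig import env
from h import *
cam=env.read_camera('side')
def px(t,org,off): return (org[0]+(t[0]-off[0]+.5)/4-.5, org[1]+(t[1]-off[1]+.5)/4-.5)
D={'blue':((281,368),(487,366),(392,292),(288,125),(260,240)),
'green':((266,133),(521,129),(377,43),(125,185),(260,0)),
'red':((529,152),(772,136),(645,59),(240,165),(520,0)),
'yellow':((18,384),(220,352),(120,293),(210,130),(0,240))}
for n,(l,r,s,o,f) in D.items():
    L=ray(cam,px(l,o,f),.02);R=ray(cam,px(r,o,f),.02)
    print(n,((L+R)/2).round(4)[:2],'diag',np.linalg.norm(L-R).round(4),'saw',ray(cam,px(s,o,f),.068).round(4)[:2])
E
```

```text
blue [ 0.4857 -0.254 ] diag 0.1273 saw [ 0.4874 -0.2598]
green [0.6201 0.1659] diag 0.1261 saw [0.6267 0.164 ]
red [ 0.4683 -0.0171] diag 0.1289 saw [ 0.475  -0.0194]
yellow [ 0.6285 -0.1197] diag 0.1282 saw [ 0.6306 -0.1229]
```

Side and top agree on the blocks to about 2 mm. Averaged saw centres:
- yellow (.486,-.258)
- blue (.630,-.121)
- red (.626,.166)
- green (.475,-.017)

Descending on yellow.

```bash
python3 -m handwheel '[1,-1,0,17,0, 1,0,60,0,0, 1,0,60,0,0, 1,0,40,0,0, 1,0,0,0,0]'; python3 -m handwheel '[1,0,0,0,0]'
```

```text
t: 3.28
tcp_pos: [0.4816, -0.2575, 0.0687]
ee_rot: [[1.0, -0.006, 0.001], [-0.001, 0.003, 1.0], [-0.006, -1.0, 0.003]]
ft_force: [-0.1, 0.4, -0.4]
width: 0.0852
t: 3.4
tcp_pos: [0.4857, -0.2597, 0.0731]
ee_rot: [[1.0, 0.002, 0.0], [-0.0, -0.001, 1.0], [0.002, -1.0, -0.001]]
ft_force: [0.2, -0.8, 0.5]
width: 0.0855
```

```bash
python3 -m handwheel '[1,0,12,1,0, 1,0,12,0,0, 1,0,12,0,0, 1,0,0,0,0, 1,0,0,0,0]'; python3 - <<'E'
from rig import env
import cv2
s=env.get_state(); print(s['t'],s['tcp_pos'])
cv2.imwrite('pics/w2.png',env.read_camera('wrist')['img'][:,:,::-1])
cv2.imwrite('pics/s2.png',env.read_camera('side')['img'][:,:,::-1])
E
```

```text
t: 4.03
tcp_pos: [0.485, -0.2583, 0.0352]
ee_rot: [[1.0, -0.0, -0.0], [0.0, 0.0, 1.0], [-0.0, -1.0, 0.0]]
ft_force: [-0.4, -0.6, 0.4]
width: 0.0858
4.025 [ 0.48504241 -0.25831293  0.03524013]
```

View pics/w2.png

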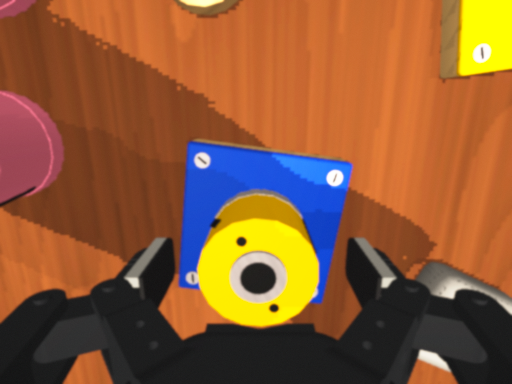

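View pics/s2.png

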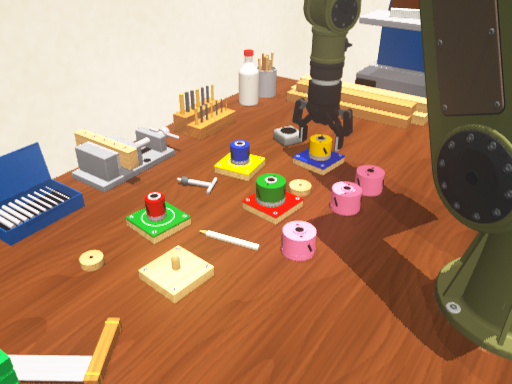

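The yellow saw's boss at (258,276) is centred between the fingers (gaps of 25 px left and right). Closing.

```bash
python3 -m handwheel '[0,0,0,0,0, 0,0,0,0,0, 0,0,0,0,0, 0,0,0,0,0, 0,0,0,0,0]'; python3 -m handwheel '[0,0,0,0,0, 0,0,0,0,0, 0,0,0,0,0]'; python3 - <<'E'
from rig import env
import cv2
cv2.imwrite('pics/w3.png',env.read_camera('wrist')['img'][:,:,::-1])
E
```

```text
t: 4.75
tcp_pos: [0.4853, -0.2585, 0.036]
ee_rot: [[1.0, 0.001, -0.0], [0.0, -0.0, 1.0], [0.001, -1.0, -0.0]]
ft_force: [-0.5, 0.2, 5.1]
width: 0.0523
t: 5.12
tcp_pos: [0.4853, -0.2585, 0.036]
ee_rot: [[1.0, 0.001, -0.0], [0.0, -0.0, 1.0], [0.001, -1.0, -0.0]]
ft_force: [-1.5, -0.1, 4.4]
width: 0.0526
```

View pics/w3.png

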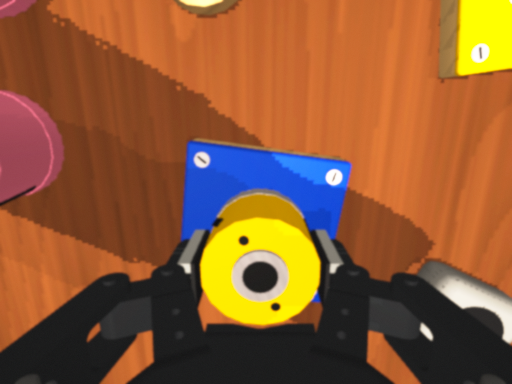

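Gripped, width 53 mm. Lifting and carrying to the spare block at (.486,.260).

```bash
python3 -m handwheel '[0,0,-15,0,0, 0,0,-40,0,0, 0,0,-40,0,0, 0,0,-10,0,0, 0,0,0,0,0]'; python3 - <<'E'
from rig import env
import cv2
cv2.imwrite('pics/s4.png',env.read_camera('side')['img'][:,:,::-1])
E
```

```text
t: 5.8
tcp_pos: [0.4853, -0.2585, 0.1408]
ee_rot: [[1.0, 0.001, -0.0], [0.0, -0.001, 1.0], [0.001, -1.0, -0.001]]
ft_force: [-0.4, 0.2, -1.8]
width: 0.052
```

View pics/s4.png

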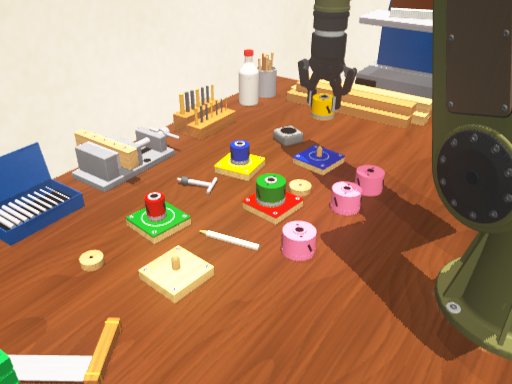

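The yellow saw is hanging upright in the gripper at (322,105), and the blue block's dowel at (319,152) is bare.

```bash
python3 -m handwheel '[0,0,0,30,0, 0,0,0,55,0, 0,0,0,58,0, 0,0,0,58,0, 0,0,0,58,0]'; python3 -m handwheel '[0,0,0,58,0, 0,0,0,58,0, 0,0,0,58,0, 0,0,0,45,0, 0,0,0,28,0]';python3 -m handwheel '[0,0,0,12,0, 0,0,0,0,0, 0,0,0,0,0]'
```

```text
t: 6.48
tcp_pos: [0.4834, 0.0024, 0.1385]
ee_rot: [[1.0, -0.003, 0.0], [-0.0, 0.0, 1.0], [-0.003, -1.0, 0.0]]
ft_force: [1.4, 0.4, -1.3]
width: 0.0523
t: 7.1
tcp_pos: [0.4834, 0.2494, 0.1382]
ee_rot: [[1.0, -0.003, -0.002], [0.002, -0.001, 1.0], [-0.003, -1.0, -0.001]]
ft_force: [0.3, -0.7, -1.0]
width: 0.0524
t: 7.48
tcp_pos: [0.4847, 0.2584, 0.1398]
ee_rot: [[1.0, -0.001, 0.001], [-0.001, -0.001, 1.0], [-0.001, -1.0, -0.001]]
ft_force: [0.7, -0.2, -0.9]
width: 0.0523
```

```bash
python3 -m handwheel '[0,1,30,1,0, 0,0,30,0,0, 0,0,20,0,0, 0,0,10,0,0, 0,0,0,0,0]'; python3 -m handwheel '[0,0,8,0,0, 0,0,3,0,0, 0,0,0,0,0, 0,0,0,0,0]'; python3 - <<'E'
from rig import env
import cv2
cv2.imwrite('pics/s5.png',cv2.resize(env.read_camera('side')['img'][200:320,80:280,::-1],None,fx=4,fy=4))
cv2.imwrite('pics/w5.png',env.read_camera('wrist')['img'][:,:,::-1])
E
```

```text
t: 8.1
tcp_pos: [0.4857, 0.2598, 0.05]
ee_rot: [[1.0, -0.001, 0.001], [-0.001, -0.001, 1.0], [-0.001, -1.0, -0.001]]
ft_force: [0.1, 0.6, -1.5]
width: 0.0521
t: 8.6
tcp_pos: [0.4861, 0.2608, 0.0396]
ee_rot: [[1.0, 0.0, -0.0], [0.0, 0.0, 1.0], [0.0, -1.0, 0.0]]
ft_force: [-0.1, -0.5, -1.2]
width: 0.0521
```

View pics/s5.png

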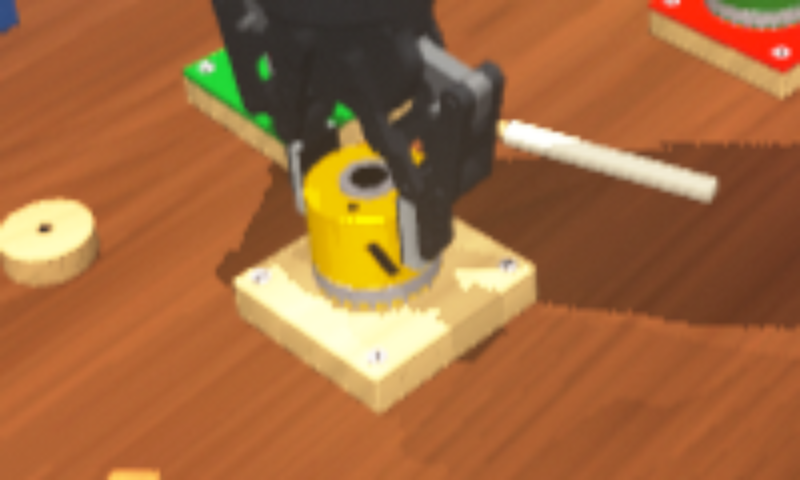

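View pics/w5.png

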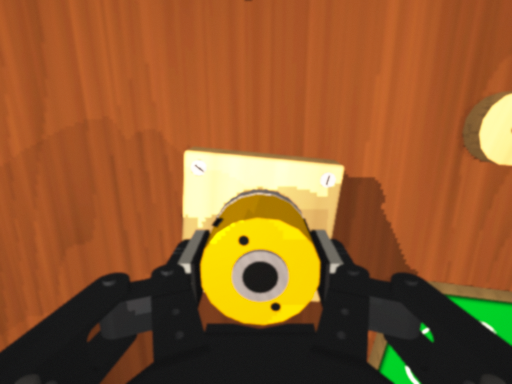

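It is centred over the spare block, saw at (370,230) in the side crop. I'll lower the last 3–4 mm and then release.

```bash
python3 -m handwheel '[0,0,2,0,0, 0,0,1,0,0, 0,0,0.5,0,0, 0,0,0,0,0]'
```

```text
t: 9.2
tcp_pos: [0.4859, 0.2607, 0.036]
ee_rot: [[1.0, -0.0, -0.0], [0.0, 0.0, 1.0], [-0.0, -1.0, 0.0]]
ft_force: [-1.2, -0.8, 2.0]
width: 0.0526
```

Contact (force went from -1.2 to +2 N). Releasing and checking.

```bash
python3 -m handwheel '[1,0,0,0,0, 1,0,0,0,0, 1,0,0,0,0, 1,0,0,0,0, 1,0,0,0,0]'; python3 -m handwheel '[1,0,-15,0,0, 1,0,-40,0,0, 1,0,-40,0,0, 1,0,-10,0,0, 1,0,0,0,0]'; python3 - <<'E'
from rig import env
from h import *
cam=env.read_camera('top');i=cam['img'][:,:,::-1]
cv2.imwrite('pics/t6.png',i)
cv2.imwrite('pics/s6.png',env.read_camera('side')['img'][:,:,::-1])
E
```

```text
t: 9.82
tcp_pos: [0.486, 0.2607, 0.0358]
ee_rot: [[1.0, 0.0, -0.0], [0.0, -0.0, 1.0], [0.0, -1.0, -0.0]]
ft_force: [0.1, -0.8, -0.0]
width: 0.0852
t: 10.45
tcp_pos: [0.4865, 0.261, 0.1419]
ee_rot: [[1.0, 0.002, -0.0], [0.0, 0.001, 1.0], [0.002, -1.0, 0.001]]
ft_force: [-0.7, -1.1, -0.8]
width: 0.0853
```

View pics/s6.png

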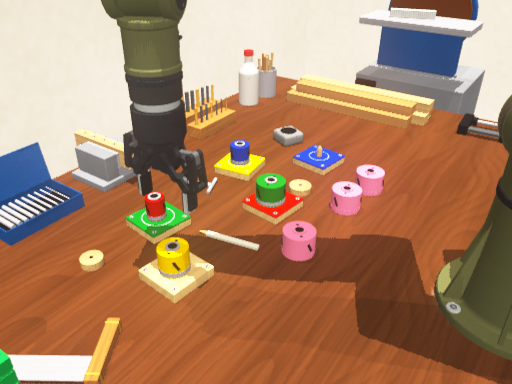

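Yellow stands upright on the spare at (173,257). On to the blue saw at (.630,-.121).

```bash
python3 -m handwheel '[1,10,0,-28,0, 1,20,0,-54,0, 1,20,0,-54,0, 1,20,0,-54,0, 1,20,0,-54,0]'; python3 -m handwheel '[1,20,0,-54,0, 1,20,0,-50,0, 1,13,0,-34,0, 1,0,0,0,0, 1,0,0,0,0]'; python3 - <<'E'
from rig import env
from h import *
s=env.get_state(); print(s['t'],s['tcp_pos'])
cam=env.read_camera('wrist');cv2.imwrite('pics/w7.png',cam['img'][:,:,::-1])
E
```

```text
t: 11.18
tcp_pos: [0.5753, 0.0149, 0.1392]
ee_rot: [[1.0, -0.003, -0.0], [0.0, 0.0, 1.0], [-0.003, -1.0, 0.0]]
ft_force: [0.1, -0.0, 0.3]
width: 0.085
t: 11.8
tcp_pos: [0.6278, -0.1207, 0.1393]
ee_rot: [[1.0, -0.003, -0.0], [0.0, 0.001, 1.0], [-0.003, -1.0, 0.001]]
ft_force: [0.3, 0.7, 0.1]
width: 0.0855
11.8 [ 0.62782022 -0.12068328  0.13930552]
```

View pics/w7.png

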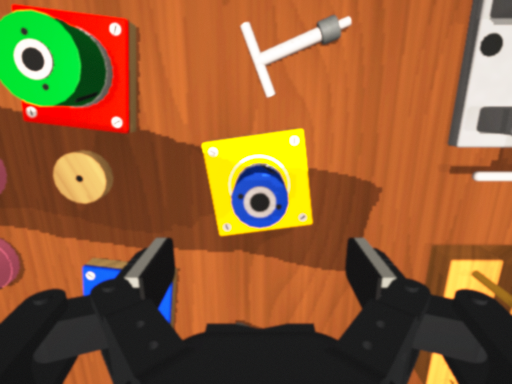

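The blue boss at (260,202) is centred between the fingers. Descending and closing.

```bash
python3 -m handwheel '[1,0,40,0,0, 1,0,40,0,0, 1,0,17,0,0, 1,0,8,0,0, 1,0,0,0,0]'; python3 -m handwheel '[1,0,0,0,0]';  python3 -m handwheel '[0,0,0,0,0, 0,0,0,0,0, 0,0,0,0,0, 0,0,0,0,0, 0,0,0,0,0]'; python3 -m handwheel '[0,0,0,0,0, 0,0,0,0,0, 0,0,0,0,0]'; python3 - <<'E'
from rig import env
from h import *
cam=env.read_camera('wrist');cv2.imwrite('pics/w8.png',cam['img'][:,:,::-1])
E
```

```text
t: 12.48
tcp_pos: [0.6294, -0.121, 0.0364]
ee_rot: [[1.0, 0.001, -0.001], [0.001, -0.0, 1.0], [0.001, -1.0, -0.0]]
ft_force: [-0.5, -0.5, 0.2]
width: 0.0855
t: 12.6
tcp_pos: [0.6302, -0.1214, 0.0373]
ee_rot: [[1.0, 0.002, -0.0], [0.0, -0.0, 1.0], [0.002, -1.0, -0.0]]
ft_force: [-0.3, 0.8, -0.8]
width: 0.0855
t: 13.22
tcp_pos: [0.6294, -0.1215, 0.0367]
ee_rot: [[1.0, 0.001, -0.0], [0.0, -0.0, 1.0], [0.001, -1.0, -0.0]]
ft_force: [-1.1, 0.4, 5.1]
width: 0.0446
t: 13.6
tcp_pos: [0.6294, -0.1215, 0.0367]
ee_rot: [[1.0, 0.001, -0.0], [0.0, -0.0, 1.0], [0.001, -1.0, -0.0]]
ft_force: [-1.2, -0.4, 5.3]
width: 0.0449
```

View pics/w8.png

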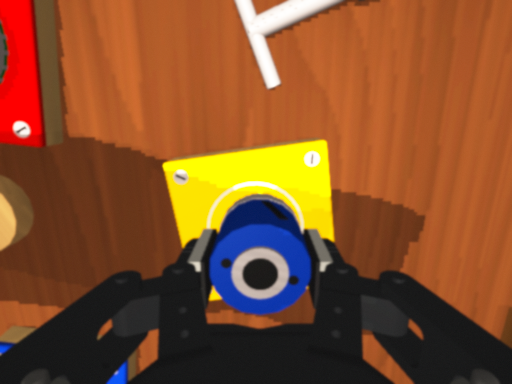

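Blue is gripped, width 45 mm, boss at (260,274). Lift and carry to the blue block at (.486,-.254).

```bash
python3 -m handwheel '[0,0,-15,0,0, 0,0,-40,0,0, 0,0,-40,0,0, 0,0,-8,0,0, 0,0,0,0,0]'; python3 -m handwheel '[0,-20,0,-18,0, 0,-35,0,-32,0, 0,-35,0,-33,0, 0,-35,0,-33,0, 0,-18,0,-16,0]'; python3 -m handwheel '[0,0,0,0,0, 0,0,0,0,0, 0,0,0,0,0]'; python3 - <<'E'
from rig import env
from h import *
cam=env.read_camera('wrist');cv2.imwrite('pics/w9.png',cam['img'][:,:,::-1])
E
```

```text
t: 14.28
tcp_pos: [0.6292, -0.1213, 0.1392]
ee_rot: [[1.0, 0.001, -0.0], [0.0, -0.0, 1.0], [0.001, -1.0, -0.0]]
ft_force: [-0.2, 0.2, -1.7]
width: 0.0447
t: 14.9
tcp_pos: [0.4828, -0.2539, 0.1368]
ee_rot: [[1.0, -0.004, 0.002], [-0.002, 0.001, 1.0], [-0.004, -1.0, 0.001]]
ft_force: [0.7, 0.7, -0.9]
width: 0.0448
t: 15.28
tcp_pos: [0.4865, -0.2526, 0.1383]
ee_rot: [[1.0, -0.0, -0.001], [0.001, 0.0, 1.0], [-0.0, -1.0, 0.0]]
ft_force: [-0.0, 1.3, -0.9]
width: 0.0447
```

View pics/w9.png

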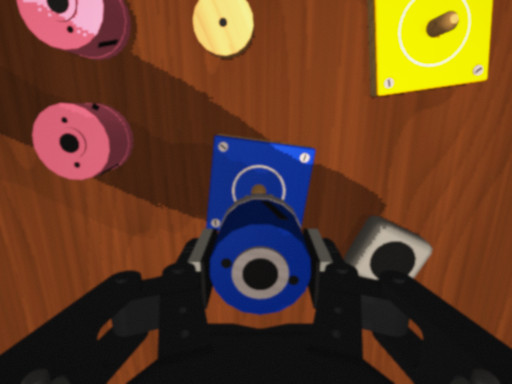

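```bash
python3 -m handwheel '[0,0,30,-2,0, 0,0,30,0,0, 0,0,25,0,0, 0,0,10,0,0, 0,0,0,0,0]'; python3 -m handwheel '[0,0,3,0,0, 0,0,2,0,0, 0,0,1,0,0, 0,0,0,0,0]'; python3 - <<'E'
from rig import env
from h import *
cv2.imwrite('pics/s10.png',cv2.resize(env.read_camera('side')['img'][95:215,230:430,::-1],None,fx=4,fy=4))
E
```

```text
t: 15.95
tcp_pos: [0.486, -0.2548, 0.0435]
ee_rot: [[1.0, -0.001, -0.001], [0.001, 0.001, 1.0], [-0.001, -1.0, 0.001]]
ft_force: [-0.4, 0.5, -0.8]
width: 0.0448
t: 16.45
tcp_pos: [0.4861, -0.2554, 0.038]
ee_rot: [[1.0, 0.0, -0.0], [0.0, -0.0, 1.0], [0.0, -1.0, -0.0]]
ft_force: [-0.1, 0.1, -1.5]
width: 0.0448
```

View pics/s10.png

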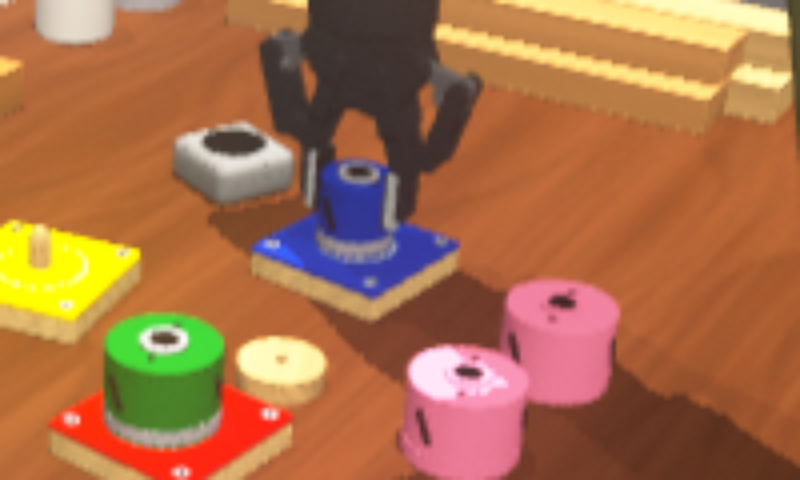

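The blue saw is centred on the blue block at (357,240). Setting it down and releasing.

```bash
python3 -m handwheel '[0,0,1,0,0, 0,0,0.5,0,0, 0,0,0,0,0]'; python3 -m handwheel '[1,0,0,0,0, 1,0,0,0,0, 1,0,0,0,0, 1,0,0,0,0, 1,0,0,0,0]'; python3 -m handwheel '[1,0,-15,0,0, 1,0,-40,0,0, 1,0,-40,0,0, 1,0,-10,0,0, 1,0,0,0,0]'; python3 - <<'E'
from rig import env
from h import *
cv2.imwrite('pics/w11.png',env.read_camera('wrist')['img'][:,:,::-1])
cv2.imwrite('pics/s11.png',env.read_camera('side')['img'][:,:,::-1])
E
```

```text
t: 16.88
tcp_pos: [0.4861, -0.2554, 0.0367]
ee_rot: [[1.0, 0.0, -0.0], [0.0, -0.0, 1.0], [0.0, -1.0, -0.0]]
ft_force: [-2.5, 0.5, 5.0]
width: 0.0448
t: 17.5
tcp_pos: [0.486, -0.2553, 0.0363]
ee_rot: [[1.0, -0.0, -0.0], [0.0, 0.0, 1.0], [-0.0, -1.0, 0.0]]
ft_force: [1.3, 0.4, 0.6]
width: 0.0852
t: 18.12
tcp_pos: [0.4866, -0.2556, 0.1424]
ee_rot: [[1.0, 0.002, -0.0], [0.0, -0.001, 1.0], [0.002, -1.0, -0.001]]
ft_force: [0.3, -0.8, -0.5]
width: 0.0855
```

View pics/w11.png

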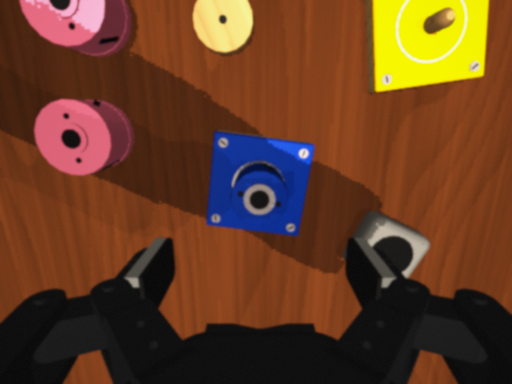

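View pics/s11.png

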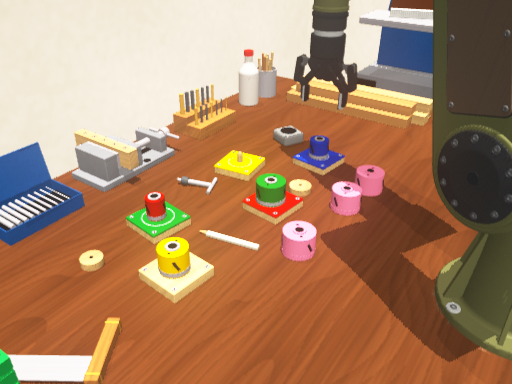

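Blue stands upright inside the ring on its own block, at (259,198) in the wrist view. Back to yellow on the spare at (.486,.261), 516 mm in +z of the tool.

```bash
python3 -m handwheel '[1,0,0,30,0, 1,0,0,55,0, 1,0,0,58,0, 1,0,0,58,0, 1,0,0,58,0]'; python3 -m handwheel '[1,0,0,58,0, 1,0,0,58,0, 1,0,0,58,0, 1,0,0,45,0, 1,0,0,28,0]';python3 -m handwheel '[1,0,0,10,0, 1,0,0,0,0, 1,0,0,0,0]'; python3 - <<'E'
from rig import env
from h import *
cv2.imwrite('pics/w12.png',env.read_camera('wrist')['img'][:,:,::-1])
E
```

```text
t: 18.85
tcp_pos: [0.4846, 0.0054, 0.1399]
ee_rot: [[1.0, -0.002, 0.0], [-0.0, 0.0, 1.0], [-0.002, -1.0, 0.0]]
ft_force: [1.4, -0.5, 0.2]
width: 0.0853
t: 19.48
tcp_pos: [0.4846, 0.2525, 0.1396]
ee_rot: [[1.0, -0.002, -0.002], [0.002, -0.001, 1.0], [-0.002, -1.0, -0.001]]
ft_force: [1.0, -1.1, -0.2]
width: 0.0857
t: 19.85
tcp_pos: [0.4857, 0.2594, 0.1409]
ee_rot: [[1.0, -0.001, 0.001], [-0.001, -0.001, 1.0], [-0.001, -1.0, -0.001]]
ft_force: [0.1, -0.6, 0.3]
width: 0.0852
```

View pics/w12.png

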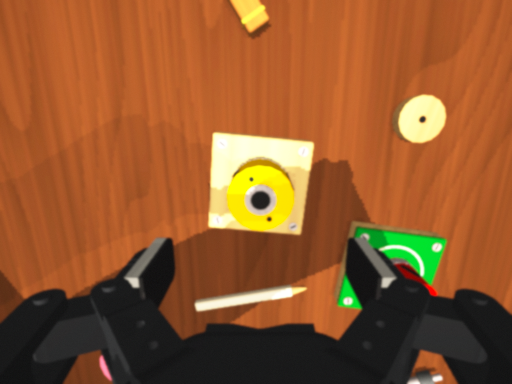

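Yellow's boss at (260,200) is centred. Descend, close and lift.

```bash
python3 -m handwheel '[1,0,40,0,0, 1,0,40,0,0, 1,0,18,0,0, 1,0,8,0,0, 1,0,0,0,0]'; python3 -m handwheel '[1,0,0,0,0]';  python3 -m handwheel '[0,0,0,0,0, 0,0,0,0,0, 0,0,0,0,0, 0,0,0,0,0, 0,0,0,0,0]'; python3 -m handwheel '[0,0,0,0,0, 0,0,0,0,0]'; python3 -m handwheel '[0,0,-15,0,0, 0,0,-40,0,0, 0,0,-40,0,0, 0,0,-8,0,0, 0,0,0,0,0]'
```

```text
t: 20.52
tcp_pos: [0.4861, 0.2601, 0.0354]
ee_rot: [[1.0, -0.0, 0.001], [-0.001, -0.0, 1.0], [-0.0, -1.0, -0.0]]
ft_force: [-0.0, -0.7, 0.1]
width: 0.0852
t: 20.65
tcp_pos: [0.4868, 0.2609, 0.0364]
ee_rot: [[1.0, 0.002, 0.0], [-0.0, 0.001, 1.0], [0.002, -1.0, 0.001]]
ft_force: [-0.0, 0.5, 0.7]
width: 0.0854
t: 21.28
tcp_pos: [0.4864, 0.261, 0.0364]
ee_rot: [[1.0, 0.001, -0.0], [0.0, 0.001, 1.0], [0.001, -1.0, 0.001]]
ft_force: [-1.8, -1.0, 5.9]
width: 0.052
t: 21.52
tcp_pos: [0.4864, 0.261, 0.0363]
ee_rot: [[1.0, 0.001, -0.0], [0.0, 0.001, 1.0], [0.001, -1.0, 0.001]]
ft_force: [-1.8, -0.5, 5.9]
width: 0.0522
t: 22.15
tcp_pos: [0.4862, 0.2608, 0.1389]
ee_rot: [[1.0, 0.001, -0.0], [0.0, 0.001, 1.0], [0.001, -1.0, 0.001]]
ft_force: [-1.1, 0.1, -1.4]
width: 0.0523
```

Now to the yellow block at (.628,-.119): +142 in x, -380 in z.

```bash
python3 -m handwheel '[0,10,0,-28,0, 0,20,0,-54,0, 0,20,0,-54,0, 0,20,0,-54,0, 0,20,0,-54,0]'; python3 -m handwheel '[0,20,0,-54,0, 0,20,0,-48,0, 0,12,0,-34,0, 0,0,0,0,0, 0,0,0,0,0]'; python3 -m handwheel '[0,0,0,0,0]'; python3 - <<'E'
from rig import env
from h import *
cv2.imwrite('pics/w13.png',env.read_camera('wrist')['img'][:,:,::-1])
E
```

```text
t: 22.78
tcp_pos: [0.5751, 0.0149, 0.1364]
ee_rot: [[1.0, -0.003, -0.0], [0.0, 0.0, 1.0], [-0.003, -1.0, 0.0]]
ft_force: [-0.1, 0.5, -1.8]
width: 0.0522
t: 23.4
tcp_pos: [0.6267, -0.1188, 0.1366]
ee_rot: [[1.0, -0.003, 0.0], [-0.0, 0.001, 1.0], [-0.003, -1.0, 0.001]]
ft_force: [0.1, -0.1, -0.8]
width: 0.0524
t: 23.52
tcp_pos: [0.6272, -0.118, 0.1376]
ee_rot: [[1.0, -0.001, -0.002], [0.002, 0.001, 1.0], [-0.001, -1.0, 0.001]]
ft_force: [0.2, 1.0, -0.5]
width: 0.0524
```

View pics/w13.png

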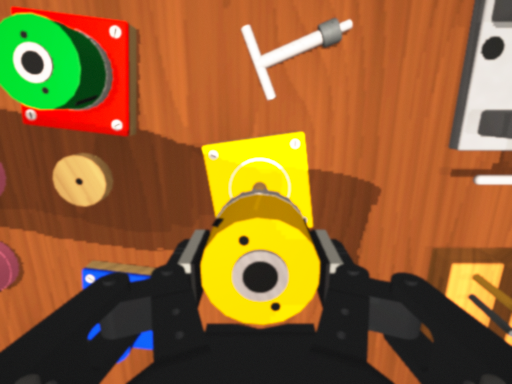

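The ring centre is near (260,188), the same relation as in the good blue placing. Lowering.

```bash
python3 -m handwheel '[0,0,30,-1,0, 0,0,30,0,0, 0,0,25,0,0, 0,0,10,0,0, 0,0,0,0,0]'; python3 -m handwheel '[0,0,3,0,0, 0,0,2,0,0, 0,0,1,0,0, 0,0,0,0,0]'
```

```text
t: 24.2
tcp_pos: [0.6276, -0.1197, 0.0431]
ee_rot: [[1.0, -0.001, -0.001], [0.001, 0.0, 1.0], [-0.001, -1.0, 0.0]]
ft_force: [0.0, -0.1, -1.2]
width: 0.0521
t: 24.7
tcp_pos: [0.6281, -0.1203, 0.0374]
ee_rot: [[1.0, 0.0, -0.0], [0.0, -0.0, 1.0], [0.0, -1.0, -0.0]]
ft_force: [0.3, -0.5, -1.4]
width: 0.0521
```

```bash
python3 -m handwheel '[0,0,1,0,0, 0,0,0.5,0,0, 0,0,0,0,0]'; python3 -m handwheel '[1,0,0,0,0, 1,0,0,0,0, 1,0,0,0,0, 1,0,0,0,0, 1,0,0,0,0]'; python3 -m handwheel '[1,0,-15,0,0, 1,0,-40,0,0, 1,0,-40,0,0, 1,0,-10,0,0, 1,0,0,0,0]'; python3 - <<'E'
from rig import env
from h import *
cv2.imwrite('pics/w14.png',env.read_camera('wrist')['img'][:,:,::-1])
cv2.imwrite('pics/s14.png',env.read_camera('side')['img'][:,:,::-1])
E
```

```text
t: 25.08
tcp_pos: [0.6282, -0.1204, 0.0364]
ee_rot: [[1.0, 0.0, -0.0], [0.0, -0.0, 1.0], [0.0, -1.0, -0.0]]
ft_force: [-1.7, 1.2, 5.0]
width: 0.0524
t: 25.7
tcp_pos: [0.628, -0.1203, 0.0357]
ee_rot: [[1.0, -0.0, -0.0], [0.0, 0.0, 1.0], [-0.0, -1.0, 0.0]]
ft_force: [0.3, 0.4, -0.9]
width: 0.0856
t: 26.32
tcp_pos: [0.6287, -0.1204, 0.142]
ee_rot: [[1.0, 0.002, -0.0], [0.0, -0.0, 1.0], [0.002, -1.0, -0.0]]
ft_force: [0.5, -0.1, -0.4]
width: 0.0855
```

View pics/w14.png

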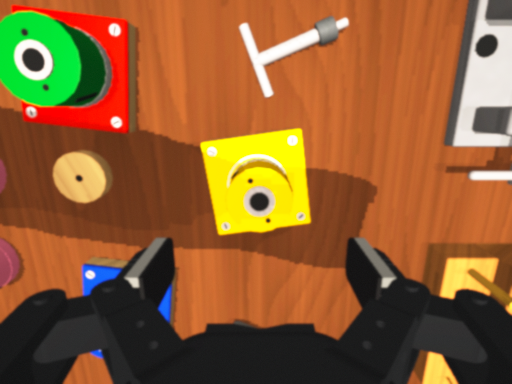

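View pics/s14.png

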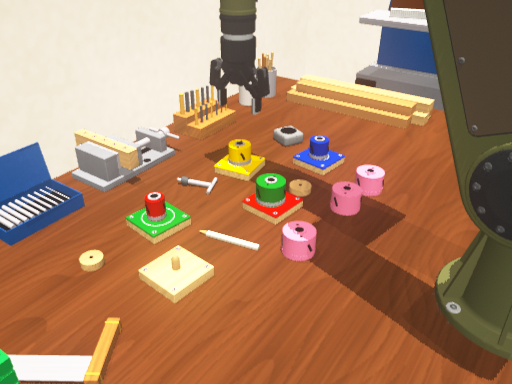

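Yellow stands on the yellow block at (259,200), and the blue/yellow pair is done. Next is the red saw at (.626,.166), +286 in z.

```bash
python3 -m handwheel '[1,-2,0,30,0, 1,0,0,55,0, 1,0,0,58,0, 1,0,0,58,0, 1,0,0,50,0]'; python3 -m handwheel '[1,0,0,25,0, 1,0,0,10,0, 1,0,0,0,0, 1,0,0,0,0]'; python3 - <<'E'
from rig import env
from h import *
s=env.get_state();cam=env.read_camera('wrist')
cv2.imwrite('pics/w15.png',cam['img'][:,:,::-1])
E
```

```text
t: 27.05
tcp_pos: [0.6246, 0.1326, 0.1389]
ee_rot: [[1.0, -0.003, -0.001], [0.001, -0.001, 1.0], [-0.003, -1.0, -0.001]]
ft_force: [0.6, -0.5, -0.4]
width: 0.0853
t: 27.55
tcp_pos: [0.6258, 0.1644, 0.1404]
ee_rot: [[1.0, -0.001, 0.001], [-0.001, -0.001, 1.0], [-0.001, -1.0, -0.001]]
ft_force: [0.4, -0.0, 0.5]
width: 0.0854
```

View pics/w15.png

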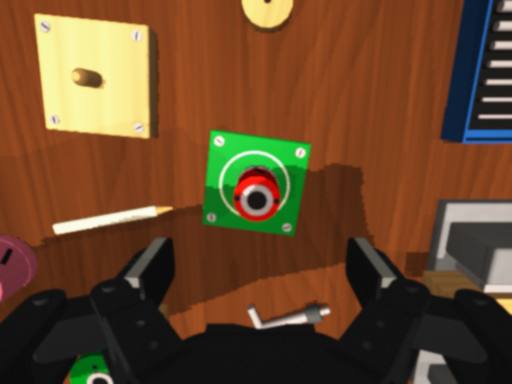

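The red boss at (257,201) is centred. Descend, close and lift.

```bash
python3 -m handwheel '[1,-1,40,0,0, 1,0,40,0,0, 1,0,17,0,0, 1,0,8,0,0, 1,0,0,0,0]'; python3 -m handwheel '[1,0,0,0,0]';  python3 -m handwheel '[0,0,0,0,0, 0,0,0,0,0, 0,0,0,0,0, 0,0,0,0,0, 0,0,0,0,0]'; python3 -m handwheel '[0,0,0,0,0, 0,0,0,0,0, 0,0,0,0,0]'; python3 - <<'E'
from rig import env
from h import *
cv2.imwrite('pics/w16.png',env.read_camera('wrist')['img'][:,:,::-1])
E
```

```text
t: 28.22
tcp_pos: [0.6255, 0.1656, 0.0364]
ee_rot: [[1.0, 0.001, 0.0], [-0.0, 0.0, 1.0], [0.001, -1.0, 0.0]]
ft_force: [-0.1, -0.3, 0.6]
width: 0.0853
t: 28.35
tcp_pos: [0.6262, 0.166, 0.0373]
ee_rot: [[1.0, 0.002, -0.0], [0.0, 0.001, 1.0], [0.002, -1.0, 0.001]]
ft_force: [0.3, 0.2, 0.1]
width: 0.0852
t: 28.98
tcp_pos: [0.6251, 0.1658, 0.0363]
ee_rot: [[1.0, 0.0, -0.0], [0.0, 0.0, 1.0], [0.0, -1.0, 0.0]]
ft_force: [-3.1, -0.7, 6.4]
width: 0.0359
t: 29.35
tcp_pos: [0.6251, 0.1658, 0.0364]
ee_rot: [[1.0, 0.0, -0.0], [0.0, 0.0, 1.0], [0.0, -1.0, 0.0]]
ft_force: [-2.8, -0.3, 5.3]
width: 0.0357
```

View pics/w16.png

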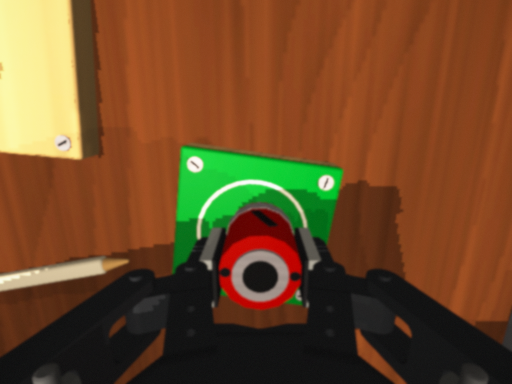

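Red is gripped (36 mm), boss at (260,276). Lift and carry to the spare: -139 in x, +95 in z.

```bash
python3 -m handwheel '[0,0,-15,0,0, 0,0,-40,0,0, 0,0,-40,0,0, 0,0,-8,0,0, 0,0,0,0,0]'; python3 -m handwheel '[0,-20,0,14,0, 0,-40,0,27,0, 0,-40,0,27,0, 0,-29,0,20,0, 0,-10,0,7,0]'; python3 -m handwheel '[0,0,0,0,0, 0,0,0,0,0, 0,0,0,0,0]'; python3 - <<'E'
from rig import env
from h import *
cv2.imwrite('pics/w17.png',env.read_camera('wrist')['img'][:,:,::-1])
E
```

```text
t: 30.02
tcp_pos: [0.6252, 0.1658, 0.1391]
ee_rot: [[1.0, 0.001, -0.0], [0.0, 0.0, 1.0], [0.001, -1.0, 0.0]]
ft_force: [0.0, 0.3, -1.9]
width: 0.0362
t: 30.65
tcp_pos: [0.4832, 0.2609, 0.137]
ee_rot: [[1.0, -0.003, -0.002], [0.002, -0.002, 1.0], [-0.003, -1.0, -0.002]]
ft_force: [-0.1, 0.8, -1.2]
width: 0.0362
t: 31.02
tcp_pos: [0.4869, 0.2601, 0.1386]
ee_rot: [[1.0, 0.0, 0.001], [-0.001, -0.0, 1.0], [0.0, -1.0, -0.0]]
ft_force: [0.4, -0.2, -1.0]
width: 0.036
```

View pics/w17.png

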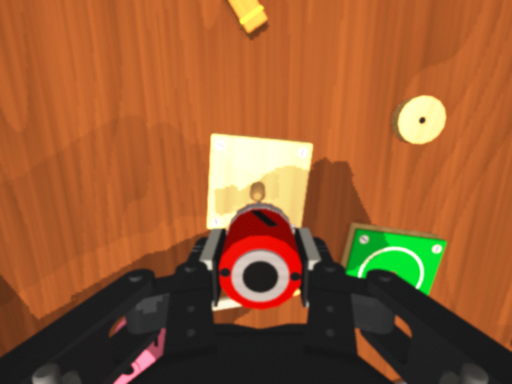

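The dowel at (258,188) lines up with the saw axis. Lowering.

```bash
python3 -m handwheel '[0,-1,30,0,0, 0,0,30,0,0, 0,0,25,0,0, 0,0,10,0,0, 0,0,0,0,0]'; python3 -m handwheel '[0,0,3,0,0, 0,0,2,0,0, 0,0,1,0,0, 0,0,0,0,0]'; python3 - <<'E'
from rig import env
from h import *
cv2.imwrite('pics/s18.png',cv2.resize(env.read_camera('side')['img'][200:320,80:280,::-1],None,fx=4,fy=4))
E
```

```text
t: 31.7
tcp_pos: [0.4849, 0.2603, 0.0435]
ee_rot: [[1.0, -0.001, 0.0], [-0.0, -0.001, 1.0], [-0.001, -1.0, -0.001]]
ft_force: [0.0, -0.5, -1.2]
width: 0.0363
t: 32.2
tcp_pos: [0.485, 0.2608, 0.0379]
ee_rot: [[1.0, 0.0, -0.0], [0.0, 0.0, 1.0], [0.0, -1.0, 0.0]]
ft_force: [-0.5, 0.4, -1.4]
width: 0.0362
```

View pics/s18.png

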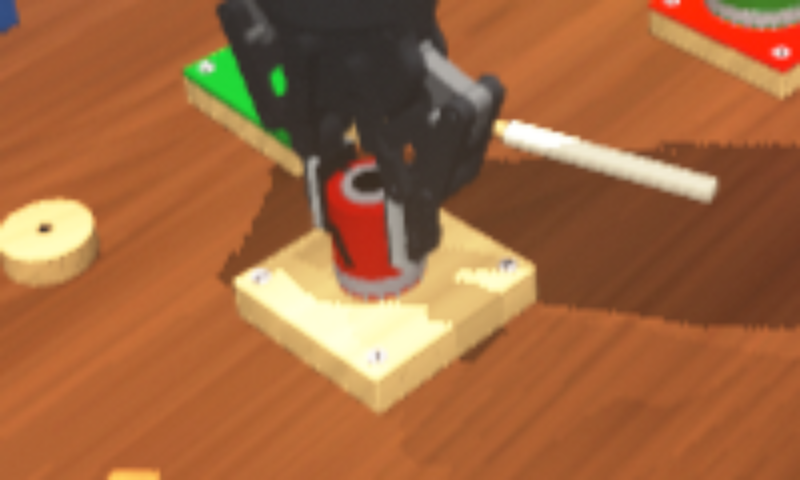

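Red is centred over the spare dowel at (378,270). Set down, release and retract.

```bash
python3 -m handwheel '[0,0,1,0,0, 0,0,0.5,0,0, 0,0,0,0,0]'; python3 -m handwheel '[1,0,0,0,0, 1,0,0,0,0, 1,0,0,0,0, 1,0,0,0,0, 1,0,0,0,0]'; python3 -m handwheel '[1,0,-15,0,0, 1,0,-40,0,0, 1,0,-40,0,0, 1,0,-10,0,0, 1,0,0,0,0]'; python3 - <<'E'
from rig import env
from h import *
cv2.imwrite('pics/w19.png',env.read_camera('wrist')['img'][:,:,::-1])
E
```

```text
t: 32.62
tcp_pos: [0.485, 0.2607, 0.0364]
ee_rot: [[1.0, 0.0, -0.0], [0.0, 0.0, 1.0], [0.0, -1.0, 0.0]]
ft_force: [-0.6, -0.4, -0.9]
width: 0.0364
t: 33.25
tcp_pos: [0.4849, 0.2607, 0.0363]
ee_rot: [[1.0, -0.0, -0.0], [0.0, 0.0, 1.0], [-0.0, -1.0, 0.0]]
ft_force: [-0.0, 1.1, -0.7]
width: 0.0855
t: 33.88
tcp_pos: [0.4855, 0.261, 0.1424]
ee_rot: [[1.0, 0.002, -0.0], [0.0, 0.001, 1.0], [0.002, -1.0, 0.001]]
ft_force: [0.0, -0.4, -1.1]
width: 0.0855
```

View pics/w19.png

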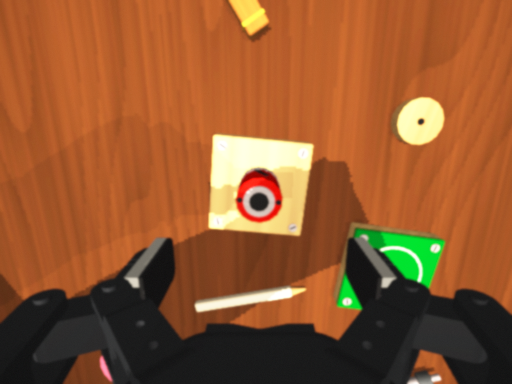

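Red stands on the spare at (259,201). Now the green saw at (.475,-.017): -10 in x, -278 in z.

```bash
python3 -m handwheel '[1,-2,0,-30,0, 1,-3,0,-55,0, 1,-3,0,-58,0, 1,-2,0,-58,0, 1,0,0,-45,0]'; python3 -m handwheel '[1,0,0,-24,0, 1,0,0,-8,0, 1,0,0,0,0, 1,0,0,0,0]'; python3 - <<'E'
from rig import env
from h import *
cv2.imwrite('pics/w20.png',env.read_camera('wrist')['img'][:,:,::-1])
E
```

```text
t: 34.55
tcp_pos: [0.4732, 0.0126, 0.1398]
ee_rot: [[1.0, -0.003, 0.001], [-0.001, -0.0, 1.0], [-0.003, -1.0, -0.0]]
ft_force: [1.0, 0.1, -0.3]
width: 0.0855
t: 35.05
tcp_pos: [0.4748, -0.0164, 0.1409]
ee_rot: [[1.0, -0.001, -0.001], [0.001, 0.0, 1.0], [-0.001, -1.0, 0.0]]
ft_force: [0.4, 1.1, -0.7]
width: 0.0854
```

View pics/w20.png

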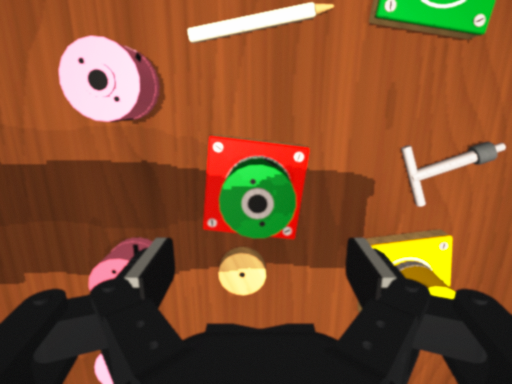

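The green boss at (258,203) sits on the red block, so this is the right saw and not a pink one. Pink edges are at least 80 mm off the axis, and the fingers reach 57 mm. Descend and close.

```bash
python3 -m handwheel '[1,-1,40,-1,0, 1,0,40,0,0, 1,0,18,0,0, 1,0,8,0,0, 1,0,0,0,0]'; python3 -m handwheel '[1,0,0,0,0]'; python3 - <<'E'
from rig import env
from h import *
cv2.imwrite('pics/w21.png',env.read_camera('wrist')['img'][:,:,::-1])
E
```

```text
t: 35.72
tcp_pos: [0.474, -0.0178, 0.0353]
ee_rot: [[1.0, -0.0, -0.001], [0.001, 0.0, 1.0], [-0.0, -1.0, 0.0]]
ft_force: [1.1, -0.5, 0.7]
width: 0.0851
t: 35.85
tcp_pos: [0.4749, -0.0181, 0.0362]
ee_rot: [[1.0, 0.002, -0.001], [0.001, -0.0, 1.0], [0.002, -1.0, -0.0]]
ft_force: [0.0, 0.1, -0.1]
width: 0.0856
```

View pics/w21.png

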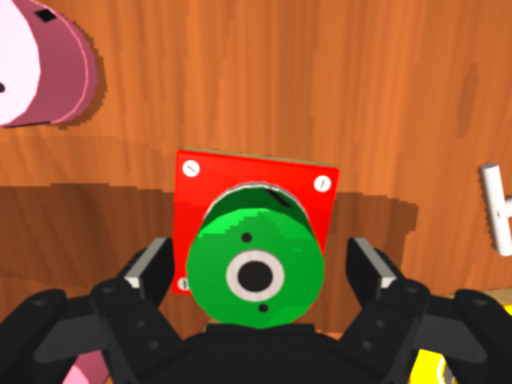

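```bash
python3 -m handwheel '[1,-1.5,0,0,0, 0,0,0,0,0, 0,0,0,0,0, 0,0,0,0,0, 0,0,0,0,0]'; python3 -m handwheel '[0,0,0,0,0, 0,0,0,0,0, 0,0,0,0,0]'; python3 -m handwheel '[0,0,-15,0,0, 0,0,-40,0,0, 0,0,-40,0,0, 0,0,-8,0,0, 0,0,0,0,0]'; python3 - <<'E'
from rig import env
from h import *
cv2.imwrite('pics/w22.png',env.read_camera('wrist')['img'][:,:,::-1])
E
```

```text
t: 36.52
tcp_pos: [0.4727, -0.0184, 0.0361]
ee_rot: [[1.0, 0.001, 0.0], [-0.0, -0.0, 1.0], [0.001, -1.0, -0.0]]
ft_force: [-3.0, -0.1, 8.2]
width: 0.0604
t: 36.9
tcp_pos: [0.4727, -0.0184, 0.0361]
ee_rot: [[1.0, 0.001, 0.0], [-0.0, -0.0, 1.0], [0.001, -1.0, -0.0]]
ft_force: [-2.3, 0.2, 8.4]
width: 0.0605
t: 37.52
tcp_pos: [0.4726, -0.0183, 0.1385]
ee_rot: [[1.0, 0.001, -0.0], [0.0, 0.0, 1.0], [0.001, -1.0, 0.0]]
ft_force: [-0.2, 0.2, -1.9]
width: 0.0601
```

View pics/w22.png

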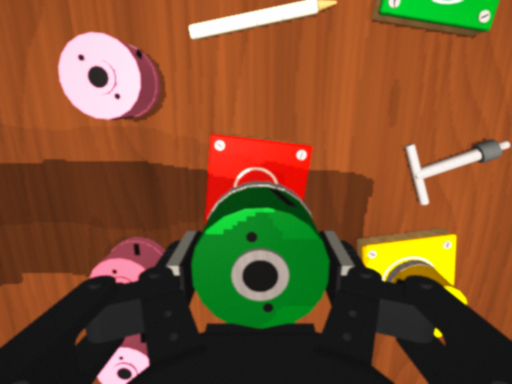

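Green is held, boss at (260,275). To the green block at (.621,.166): +148 in x, +184 in z.

```bash
python3 -m handwheel '[0,18,0,23,0, 0,32,0,40,0, 0,35,0,43,0, 0,35,0,43,0, 0,18,0,23,0]'; python3 -m handwheel '[0,10,0,12,0, 0,0,0,0,0, 0,0,0,0,0, 0,0,0,0,0]'; python3 - <<'E'
from rig import env
from h import *
cv2.imwrite('pics/w23.png',env.read_camera('wrist')['img'][:,:,::-1])
E
```

```text
t: 38.2
tcp_pos: [0.6107, 0.1558, 0.1357]
ee_rot: [[1.0, -0.003, -0.002], [0.002, -0.0, 1.0], [-0.003, -1.0, -0.0]]
ft_force: [0.2, -0.6, -2.0]
width: 0.0601
t: 38.7
tcp_pos: [0.6198, 0.1646, 0.1384]
ee_rot: [[1.0, -0.0, 0.001], [-0.001, -0.0, 1.0], [-0.0, -1.0, -0.0]]
ft_force: [-0.3, 0.6, -1.3]
width: 0.0602
```

View pics/w23.png

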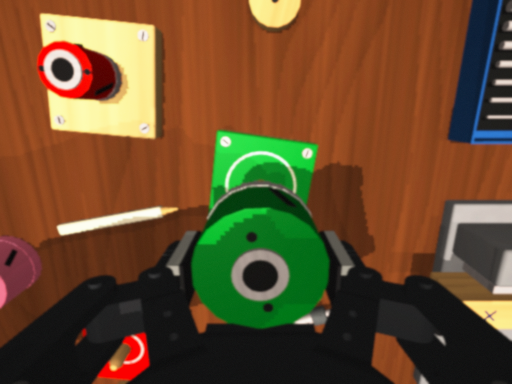

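The ring spans x 225–296, so it is centred with the saw. Lowering.

```bash
python3 -m handwheel '[0,1,30,0,0, 0,0,30,0,0, 0,0,25,0,0, 0,0,10,0,0, 0,0,0,0,0]'; python3 -m handwheel '[0,0,3,0,0, 0,0,2,0,0, 0,0,1,0,0, 0,0,0,0,0]'; python3 -m handwheel '[0,0,1,0,0, 0,0,0.5,0,0, 0,0,0,0,0]'
```

```text
t: 39.38
tcp_pos: [0.6211, 0.1653, 0.0432]
ee_rot: [[1.0, -0.001, 0.0], [-0.0, -0.0, 1.0], [-0.001, -1.0, -0.0]]
ft_force: [0.0, 0.1, -1.3]
width: 0.0597
t: 39.88
tcp_pos: [0.6215, 0.1658, 0.0375]
ee_rot: [[1.0, 0.0, -0.0], [0.0, 0.0, 1.0], [0.0, -1.0, 0.0]]
ft_force: [0.5, 1.2, -1.5]
width: 0.0601
t: 40.25
tcp_pos: [0.6216, 0.1658, 0.0362]
ee_rot: [[1.0, 0.0, -0.0], [0.0, 0.0, 1.0], [0.0, -1.0, 0.0]]
ft_force: [-2.8, 0.6, 3.3]
width: 0.0603
```

```bash
python3 -m handwheel '[1,0,0,0,0, 1,0,0,0,0, 1,0,0,0,0, 1,0,0,0,0, 1,0,0,0,0]'; python3 -m handwheel '[1,0,-15,0,0, 1,0,-40,0,0, 1,0,-40,0,0, 1,0,-10,0,0, 1,0,0,0,0]'; python3 - <<'E'
from rig import env
from h import *
cv2.imwrite('pics/w24.png',env.read_camera('wrist')['img'][:,:,::-1])
E
```

```text
t: 40.88
tcp_pos: [0.6215, 0.1657, 0.0358]
ee_rot: [[1.0, 0.0, -0.0], [0.0, -0.0, 1.0], [0.0, -1.0, -0.0]]
ft_force: [-0.2, -0.3, -0.4]
width: 0.0854
t: 41.5
tcp_pos: [0.6221, 0.1659, 0.1421]
ee_rot: [[1.0, 0.002, -0.0], [0.0, 0.001, 1.0], [0.002, -1.0, 0.001]]
ft_force: [-0.4, 0.1, 0.9]
width: 0.0855
```

View pics/w24.png

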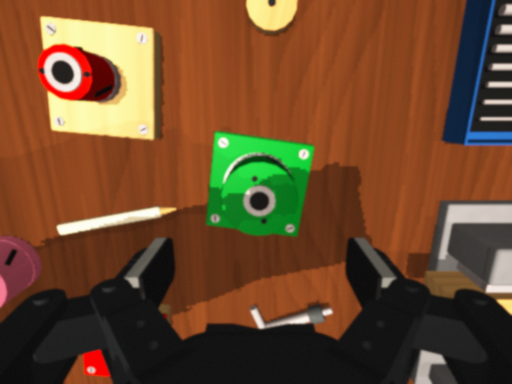

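Green stands on the green block at (259,200). Last, red from the spare at (.485,.261): -137 in x, +95 in z.

```bash
python3 -m handwheel '[1,-20,0,14,0, 1,-40,0,27,0, 1,-40,0,27,0, 1,-28,0,20,0, 1,-9,0,7,0]'; python3 -m handwheel '[1,0,0,0,0, 1,0,0,0,0, 1,0,0,0,0]'; python3 - <<'E'
from rig import env
from h import *
cv2.imwrite('pics/w25.png',env.read_camera('wrist')['img'][:,:,::-1])
E
```

```text
t: 42.18
tcp_pos: [0.4819, 0.261, 0.1393]
ee_rot: [[1.0, -0.003, -0.002], [0.002, -0.001, 1.0], [-0.003, -1.0, -0.001]]
ft_force: [0.4, -0.7, -0.6]
width: 0.0855
t: 42.55
tcp_pos: [0.4853, 0.2601, 0.1406]
ee_rot: [[1.0, 0.0, 0.001], [-0.001, -0.0, 1.0], [0.0, -1.0, -0.0]]
ft_force: [-0.8, -0.0, 0.2]
width: 0.0855
```

View pics/w25.png

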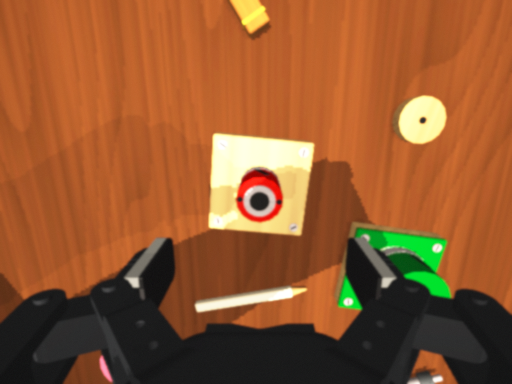

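Red's boss is at (260,200), centred. Descend, close and lift.

```bash
python3 -m handwheel '[1,0,40,0,0, 1,0,40,0,0, 1,0,18,0,0, 1,0,8,0,0, 1,0,0,0,0]'; python3 -m handwheel '[1,0,0,0,0]';  python3 -m handwheel '[0,0,0,0,0, 0,0,0,0,0, 0,0,0,0,0, 0,0,0,0,0, 0,0,0,0,0]'; python3 -m handwheel '[0,0,0,0,0, 0,0,0,0,0, 0,0,0,0,0]'; python3 -m handwheel '[0,0,-15,0,0, 0,0,-40,0,0, 0,0,-40,0,0, 0,0,-8,0,0, 0,0,0,0,0]'
```

```text
t: 43.22
tcp_pos: [0.4847, 0.2605, 0.0347]
ee_rot: [[1.0, -0.0, 0.0], [-0.0, -0.0, 1.0], [-0.0, -1.0, -0.0]]
ft_force: [0.6, -0.3, 1.1]
width: 0.0852
t: 43.35
tcp_pos: [0.4854, 0.261, 0.0358]
ee_rot: [[1.0, 0.002, 0.0], [-0.0, 0.001, 1.0], [0.002, -1.0, 0.001]]
ft_force: [0.1, 0.2, 0.1]
width: 0.0852
t: 43.98
tcp_pos: [0.4848, 0.2609, 0.0354]
ee_rot: [[1.0, 0.001, -0.0], [0.0, 0.0, 1.0], [0.001, -1.0, 0.0]]
ft_force: [-1.3, -0.2, 6.4]
width: 0.0362
t: 44.35
tcp_pos: [0.4848, 0.2609, 0.0354]
ee_rot: [[1.0, 0.001, -0.0], [0.0, 0.0, 1.0], [0.001, -1.0, 0.0]]
ft_force: [-0.6, -1.0, 6.1]
width: 0.036
t: 44.98
tcp_pos: [0.4846, 0.2608, 0.1382]
ee_rot: [[1.0, 0.001, -0.0], [0.0, 0.0, 1.0], [0.001, -1.0, 0.0]]
ft_force: [-0.1, -0.6, -2.0]
width: 0.0358
```

To the red block at (.469,-.018): -16 in x, -279 in z.

```bash
python3 -m handwheel '[0,-3,0,-30,0, 0,-4,0,-55,0, 0,-4,0,-58,0, 0,-3,0,-58,0, 0,-2,0,-45,0]'; python3 -m handwheel '[0,0,0,-24,0, 0,0,0,-9,0, 0,0,0,0,0, 0,0,0,0,0]'; python3 - <<'E'
from rig import env
from h import *
cv2.imwrite('pics/w26.png',env.read_camera('wrist')['img'][:,:,::-1])
E
```

```text
t: 45.6
tcp_pos: [0.4666, 0.0126, 0.1361]
ee_rot: [[1.0, -0.003, 0.001], [-0.001, -0.0, 1.0], [-0.003, -1.0, -0.0]]
ft_force: [0.8, -0.2, 0.2]
width: 0.036
t: 46.1
tcp_pos: [0.4683, -0.0174, 0.1374]
ee_rot: [[1.0, -0.001, -0.001], [0.001, 0.0, 1.0], [-0.001, -1.0, 0.0]]
ft_force: [-0.5, -0.1, -1.1]
width: 0.0362
```

View pics/w26.png

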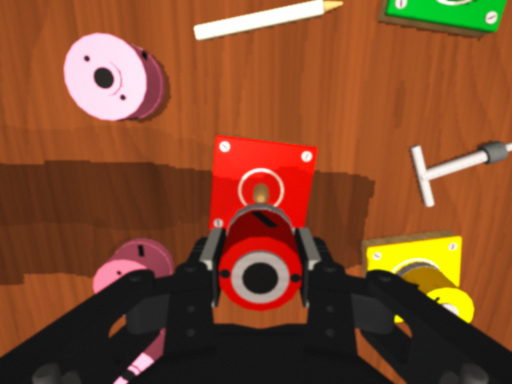

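The ring centre at (261,189) lines up with the saw axis. A quick check of the pink neighbours before lowering and opening here.

```bash
python3 - <<'E'
from rig import env
from h import *
cam=env.read_camera('top')
for p in [(226,250),(304,252),(347,256)]: print(ray(cam,p,.045).round(3))
E
python3 -m handwheel '[0,0,30,0,0, 0,0,30,0,0, 0,0,25,0,0, 0,0,10,0,0, 0,0,0,0,0]'; python3 -m handwheel '[0,0,3,0,0, 0,0,2,0,0, 0,0,0,0,0]'
```

```text
[0.353 0.075 0.045]
[ 0.346 -0.107  0.045]
[ 0.335 -0.207  0.045]
t: 46.82
tcp_pos: [0.4682, -0.0179, 0.0426]
ee_rot: [[1.0, -0.001, -0.001], [0.001, 0.0, 1.0], [-0.001, -1.0, 0.0]]
ft_force: [-0.8, 0.7, -1.5]
width: 0.0362
t: 47.2
tcp_pos: [0.4687, -0.0183, 0.0381]
ee_rot: [[1.0, 0.001, -0.0], [0.0, -0.0, 1.0], [0.001, -1.0, -0.0]]
ft_force: [0.5, 0.4, -0.9]
width: 0.0361
```

The pink cups are well clear. Lower the last 3 mm, release and retract.

```bash
python3 -m handwheel '[0,0,1,0,0, 0,0,1,0,0, 0,0,0.7,0,0, 0,0,0,0,0]'; python3 -m handwheel '[1,0,0,0,0, 1,0,0,0,0, 1,0,0,0,0, 1,0,0,0,0, 1,0,0,0,0]'; python3 -m handwheel '[1,0,-15,0,0, 1,0,-40,0,0, 1,0,-40,0,0, 1,0,-30,0,0, 1,0,0,0,0]'; python3 - <<'E'
from rig import env
from h import *
cv2.imwrite('pics/w27.png',env.read_camera('wrist')['img'][:,:,::-1])
E
```

```text
t: 47.7
tcp_pos: [0.4685, -0.0183, 0.0354]
ee_rot: [[1.0, 0.0, -0.0], [0.0, -0.0, 1.0], [0.0, -1.0, -0.0]]
ft_force: [-2.0, 0.5, 4.1]
width: 0.0359
t: 48.32
tcp_pos: [0.4685, -0.0183, 0.035]
ee_rot: [[1.0, -0.0, -0.0], [0.0, 0.0, 1.0], [-0.0, -1.0, 0.0]]
ft_force: [0.1, -0.7, 0.5]
width: 0.0854
t: 48.95
tcp_pos: [0.4707, -0.0184, 0.1635]
ee_rot: [[1.0, 0.006, -0.0], [0.0, -0.0, 1.0], [0.006, -1.0, -0.0]]
ft_force: [-0.5, 0.1, 0.2]
width: 0.0853
```

View pics/w27.png

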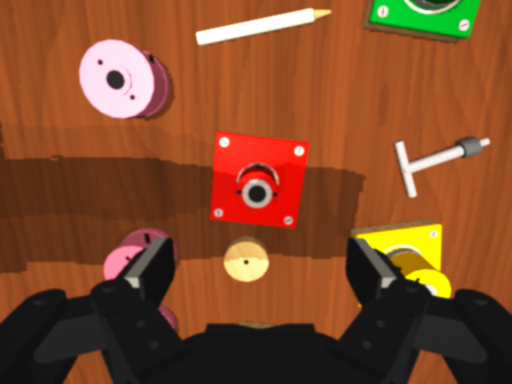

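Red stands on the red block at (257,192). I'll move the arm toward its starting side, so the top and side cameras see everything, and do a final check.

```bash
python3 -m handwheel '[1,0,-30,-20,0, 1,0,-30,-50,0, 1,0,0,-55,0, 1,-10,0,-55,0, 1,-20,0,-55,0]'; python3 -m handwheel '[1,-30,0,-50,0, 1,-40,0,-45,0, 1,-40,0,-40,0, 1,-40,0,-40,0, 1,0,0,0,0]'; python3 -m handwheel '[1,0,0,0,0, 1,0,0,0,0, 1,0,0,0,0]'; python3 - <<'E'
from rig import env
from h import *
a=env.read_camera('top')['img'][:,:,::-1]
cv2.imwrite('pics/t28.png',a)
t=[cv2.resize(a[y:y+60,x:x+60],(260,260),interpolation=cv2.INTER_CUBIC) for x,y in [(120,165),(160,112),(235,172),(275,110),(332,163)]]
t.append(t[0]*0)
cv2.imwrite('pics/t28t.png',np.vstack([np.hstack(t[:3]),np.hstack(t[3:])]))
cv2.imwrite('pics/s28.png',env.read_camera('side')['img'][:,:,::-1])
E
```

```text
t: 49.62
tcp_pos: [0.4378, -0.2547, 0.219]
ee_rot: [[1.0, -0.001, -0.001], [0.001, 0.001, 1.0], [-0.001, -1.0, 0.001]]
ft_force: [1.2, 0.5, -0.8]
width: 0.0854
t: 50.25
tcp_pos: [0.2855, -0.4299, 0.2188]
ee_rot: [[1.0, -0.002, 0.006], [-0.006, 0.001, 1.0], [-0.002, -1.0, 0.001]]
ft_force: [0.8, 0.4, 0.4]
width: 0.0854
t: 50.62
tcp_pos: [0.2895, -0.4275, 0.22]
ee_rot: [[1.0, -0.0, -0.002], [0.002, 0.0, 1.0], [-0.0, -1.0, 0.0]]
ft_force: [-0.2, 0.4, 0.7]
width: 0.0858
```

View pics/t28t.png

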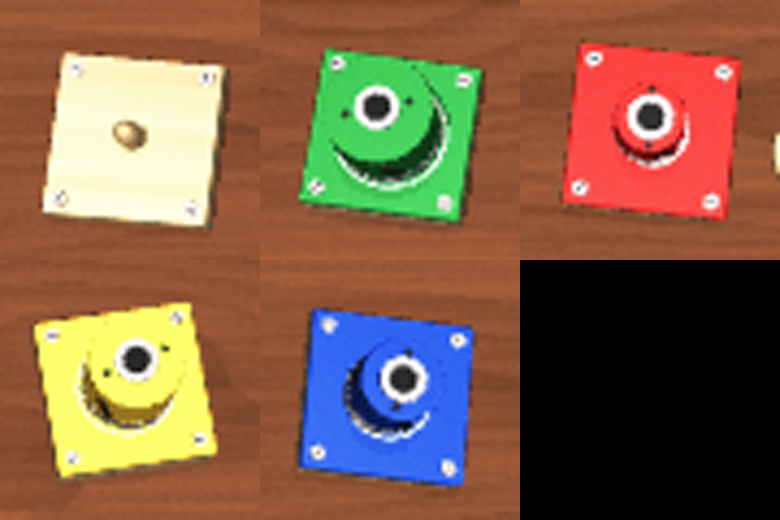

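View pics/s28.png

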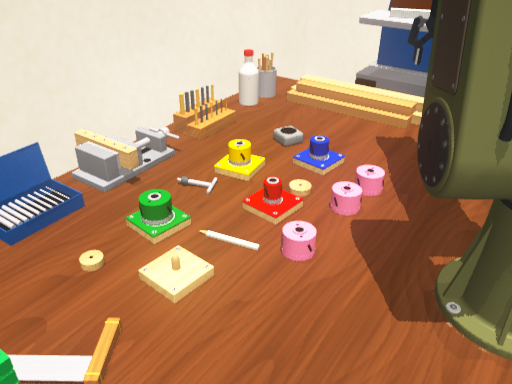

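All four saws stand upright in their own rings, and the spare is bare. Last numeric check of the offsets, then hand in.

```bash
python3 - <<'E'
from rig import env
from h import *
cam=env.read_camera('top')
def px(t,org,off): return (org[0]+(t[0]-off[0]+.5)/(13/3)-.5, org[1]+(t[1]-off[1]+.5)/(13/3)-.5)
for n,s,o,off,b in [('green',(376,107),(160,112),(260,0),(.6216,.166)),('red',(651,117),(235,172),(520,0),(.4702,-.0192)),('yellow',(136,359),(275,110),(0,260),(.6271,-.1174)),('blue',(403,379),(332,163),(260,260),(.4862,-.2538))]:
    p=ray(cam,px(s,o,off),.068)[:2]; print(n,p.round(4),'off mm',((p-b)*1e3).round(1))
print(env.get_state()['t']); env.sign_off()
E
```

```text
green [0.6233 0.1687] off mm [1.7 2.7]
red [ 0.4698 -0.0168] off mm [-0.4  2.4]
yellow [ 0.63   -0.1185] off mm [ 2.9 -1.1]
blue [ 0.4875 -0.252 ] off mm [1.3 1.8]
50.775
the job is handed in; nothing more can be done
```

All four saws now stand upright, teeth down, over the dowel of their own-colour block, and the job was handed in at 50.8 s. I parked yellow on the spare block, moved blue home, then moved yellow home. I then did the same for the other pair: red to the spare, green home, red home.

- **Final positions:** the top camera puts every saw within about 3.2 mm of its block's centre, against a limit of 15 mm.
- **Final pictures:** the top and side views show all four saws upright and released, the spare block empty, and the pink cups not moved. The arm is clear of everything.
- **Forces:** the wrist force readings I took stayed below 10 N.
- **One disagreement:** early on, the wrist camera read the blue block about 5 mm off in y. The top and side cameras agreed with each other to about 2 mm on the blocks, so I used those, and every grasp and placing fitted. No other check failed.

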